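Nip a plywood block in the ratchet bench clamp and keep squeezing

TASK

Unlock the bench clamp by turning its lock knob clockwise past the click, then pump the two upright paddles together and apart so that the jaw ratchets forward and pushes the plywood block against the fixed stop. Keep squeezing gently until the sprung jaw pad is pressed in about half-way, never letting it bottom out, which would crush the block. Finish while still holding the squeezed paddles, with the block held upright between pad and stop, and leave the spool, carton and screwdriver where they are.

Things in the scene. Friction and masses are not known exactly. Their poses are not given: they have to be found in the camera images.
- clamp: bench clamp fixed to the table, on an aluminium base plate 110 x 375 x 10 mm. Origin on the table, under the midpoint between the paddles; +y is the clamping direction (to the stop), z up. Along y: grey housing 54 mm wide, y -145 to +50 mm, top at 60 mm, with lock knob and paddles on it; toothed jaw bar with jaw head and sprung pad; block; fixed stop
- grip (a point): point midway between the two paddles, 98 mm above the table, where fingers should squeeze them, along y; axes as the clamp's. The paddles at rest measure 64 mm over their outer faces (32 mm each side of this point); they are linked and move equally towards it, to 36 mm over the outer faces at most; a spring parts them when released
- paddle_rear: black upright plate on the knob's side (clamp -y): 34 mm wide (x), 9 mm thick (y), 58 to 118 mm above the table; its frame lies at the clamp's origin when at rest. Grip force per finger needed: 2 N rising to 4 N for the return spring + 2.5 N for the jaw's brake + the pad's force
- paddle_front: equal paddle on the stop's side (clamp +y); its frame lies at the clamp's origin when at rest
- squeeze (a joint): how much the paddles have been squeezed together, m: 0 at rest (64 mm over the outer faces), 0.028 fully (36 mm). Each mm squeezed drives the jaw one mm, after 2 to 12 mm of free play; on release the jaw stays and the ratchet takes a new bite (10 mm teeth): a full stroke moves the jaw about 20 mm. Blocked while the knob is locked
- knob_grip (a point): on the lock knob's vertical axis, 80 mm above the table, 100 mm behind the paddles' midpoint (clamp y -100 mm): middle of its upright grip bar, 12 mm thick, 44 mm long, 24 mm high (top 92 mm above the table). The point turns with the knob; its y axis runs along the bar, its x axis across it
- knob (a joint): lock knob angle in rad, grows clockwise seen from above: 0 locked (bar along the clamp's y), resists with about 0.1 N m between 0.3 and 0.6, snaps on until 0.9; over 0.95 is unlocked, stop at 1.25
- jaw (a joint): how far the jaw bar has advanced towards the stop, m, range 0 to 0.125. With the pad unpressed its face stands at clamp y = 81 mm + this value
- pad (a joint): how far the sprung pad is pressed into the jaw head, m: 0 free, 0.020 bottomed out; 0.9 N per mm
- pad_face (a point): centre of the pad's front face (60 mm wide, 44 mm high), 36 mm above the table; the pad stands 20 mm clear of the steel jaw head when free
- pad_plate: the black plate that is the pad's face; its frame lies at the clamp's origin when jaw and pad joints are 0
- block: loose plywood block standing on the base plate between pad and stop: 56 mm wide (x), 40 mm thick (y, the clamped size), 50 mm high, 90 g; origin at the centre of its underside, 10 mm above the table. 25 mm or more of free space in front of the pad at the start
- stop: fixed upright aluminium stop 80 mm wide, 66 mm high; its face towards the block is at clamp y = 195 mm; its frame is the clamp's
- spool: white thread spool 48 mm across, 64 mm tall, on the table beyond the clamp; leave alone
- carton: small cardboard carton 60 x 90 x 35 mm beyond the clamp; leave alone
- driver: screwdriver lying on the robot's side of the clamp; leave alone
Not all that is in view belongs to the job. Leave any green look-alike of the block alone.

How it is judged:
On the way, in this order (a step that is already met when the one before it is completed fails the run):
1. the lock knob is turned past its click (value of joint knob above 0.95 rad), for 0.1 s.
2. the fingers squeeze both paddles (first stroke) (value of joint squeeze above 0.01 m and contact force between the fingers and paddle_rear above 0.5 N and contact force between the fingers and paddle_front above 0.5 N).
3. the paddles are let out again for another stroke (value of joint squeeze below 0.005 m).
4. squeezing the paddles brings the pad against the block (contact force between pad_plate and block above 0.2 N and value of joint squeeze above 0.003 m and contact force between the fingers and paddle_rear above 0.5 N and contact force between the fingers and paddle_front above 0.5 N).
At the end, for the whole second after the job is handed in: Both paddles still squeezed by the fingers (over 2 N each, 3 mm); pad pressed in 5 to 15 mm of its 20; pad and stop each press the block with over 3 N; block upright (0.1 rad), at rest, not touched by the robot; knob past 0.95 rad; bystanders moved under 30 mm (value of joint pad between 0.005 and 0.015 m and contact force between pad_plate and block above 3 N and contact force between block and stop above 3 N and contact force between the fingers and paddle_rear above 2 N and contact force between the fingers and paddle_front above 2 N and value of joint squeeze above 0.003 m and value of joint knob above 0.95 rad and angle between block's own z axis and vertical below 0.1 rad and linear speed of block below 0.01 m/s and contact force between each of the arm, the fingers and block below 0.5 N and distance of each of spool, carton, driver from where it was at the start of the episode below 0.03 m); the arm keeps its last pose, push and grip.
It fails at once if the pad is pressed in more than 17.5 mm of its 20 mm, or presses the block with more than 20 N (crushed) (value of joint pad above 0.0175 m or contact force between pad_plate and block above 20 N).
It fails at once if the thread spool is moved more than 30 mm (distance of spool from where it was at the start of the episode above 0.03 m).
It fails at once if the small carton is moved more than 30 mm (distance of carton from where it was at the start of the episode above 0.03 m).
It fails at once if the screwdriver is moved more than 30 mm (distance of driver from where it was at the start of the episode above 0.03 m).
It also fails if it takes over 72 s, if anything falls off the work surface, if the arm or the gripper's body presses on something with over 40 N, if the wrist force passes 120 N, or if a joint passes its speed limit or range.

ROBOT

A 6-joint arm with a two-finger parallel gripper is mounted at the origin on the work surface. World frame = base frame: x ahead of the robot, y to its left, z up, the work surface at z = 0. Lengths are in m, angles in rad, forces in N, time in s.
With the tool pointing down it reaches from about 0.35 to 0.85 m from the base axis. Payload 8.1 kg.
Tool frame: the origin (TCP) lies at the very end of the fingers, on their centre line; the grasp point (between the pads) lies 19 mm behind it; z points along the fingers, x is the direction in which the jaws open and shut, and the axes are right-handed (so a half turn about z gives the same grasp; the last joint's range is limited). The gripper opens to 93 mm and grips with 3 to 60 N. Pads are 15 mm wide; open, the fingers measure 128 mm over their backs; the gripper's body (75 mm by 188 mm) begins 65 mm behind the grasp point.
Start: joints at [1.14, 0.13, 1.488, -0, 1.523, -0.085], TCP at [0.203, 0.564, 0.219] pointing down, gripper open.
Joint ranges: [-2.96, 2.96], [-0.89, 2.26], [0.02, 2.5], [-1.34, 4.48], [0, 2.73], [-2.66, 2.66]. Speed limits (rad/s): [2.39, 2.39, 2.79, 3.14, 3.14, 3.14].

INTERFACE

Orientations are given as a rotation vector (axis times angle).
In Python, from plant import robot gives the robot as it stands. The module is installed in compiled form; this text tells all that it offers.
- The arm moves only by the tool jog_arm, never from a script. Its argument "commands" is one flat list of numbers, 5 for each row, row after row: the gripper's target within -1 to 1 (shut at 1, half-way at 0, fully open at -1), then the shift along the tool's x, y, z in m, then the turn about the tool's z in degrees. A call has 1 to 20 rows; each row shifts and turns the commanded pose from where the row before left it, along the tool's axes as they then stand; what a row does not reach is not made up. A row lasts 1/12 s, in which the tool goes at most 41.7 mm and 7.16 degrees, less where a joint would pass 70% of its speed; a pose out of reach is approached as far as the arm can. A call is refused whole if a number of a shift passes 0.0417 or a number of a turn 7.16, either way. A call with a gripper value outside its range is refused whole. The fingers move at their own pace and stop on an object; "grip_force" is the grip in N (left out, the last holds). Time passes only in rows, so rows that do not move let the fingers close. It gives the time, the measured TCP pose, the force and the opening at its end, in the units of the state.
- robot.read_state(): the state, without advancing time (a new reading comes with each control period).
- robot.read_camera(name): name is "scene" or "top"; returns a dict with "img" (384x512x3 uint8, blue, green, red), "vfov" (degrees; the focal length in pixels is half the picture's height over the tangent of half this angle, whatever the lens; pixels are square), "cx", "cy" (the principal point, pixels), "extrinsics" (4x4, takes a point from world to camera coordinates). Camera axes: x right, y down, z forward; pixel columns grow to the right and rows downward; lengths in m; the calibration is good to about 2 mm. A picture is of the moment at which its call begins. There is no depth.
- robot.close_job(): hands the job in, once; it reports no verdict.
Trained networks look in a picture, given as the dict that the camera call returned (one of the last four; its "shot" number tells which), for a name from the list of things; names that differ only in an ending like _2 or _b are one class to them, and where a whole thing is asked for, a point or a joint stands for the part that bears it (a point fixed in the world has none). Each returns a list of dicts, best first, with "score" (0 to 1); they miss things now and then, are a little off and sometimes report something else, mostly with a low value. They report only what shows in the picture. A call takes as long as a camera call. They do not tell look-alikes from the thing itself.
- robot.recognise(thing, picture): "box" ([centre column, centre row, width, height] as shares, 0 to 1, of the picture: columns of its width, rows of its height, round what is visible of it).
- robot.pinpoint(thing, picture): "position" ([row, column] as shares, 0 to 1, of the picture: columns of its width, rows of its height: a listed point, or the origin of a listed thing).
The state is a dict: "t": time; "q": joint angles; "dq": joint speeds; "joint_torque": joint torques, N m; "tool_pos": TCP position; "orientation": TCP orientation; "force": force on the tool from outside, world axes, zero at the start; "wrist_torque": the same for the moment, N m; "opening": finger opening in m.
Only numpy, scipy, OpenCV 4.12 (cv2) and the standard library are available. Lean on these libraries where they do the work, as an engineer would, in place of code of your own. Each camera call takes 0.05 s, during which the arm holds its last target.

## Working session

There is one attempt and no reset: what is moved stays moved. The work goes in short steps, Python scripts to look and compute and a tool call to move; the robot and the scene stay as the last step left them, time stands still between calls to the robot, and variables do not carry over. Pictures are saved under pics/ and viewed, and the job is handed in when it is done.

Besides the shell and the picture viewer there is one more tool, called as name(argument=value, ...), one argument or row to a line, values as JSON. jog_arm: Moves the arm, as the interface text tells. Its arguments: {"type":"object","properties":{"commands":{"type":"array"},"grip_force":{"type":"number"}},"required":["commands"]}

```bash
mkdir -p pics
cat > h.py <<'E'
from plant import robot
import numpy as np, cv2
def ray(p,u,v):
    E=np.array(p["extrinsics"]);f=p["img"].shape[0]/2/np.tan(np.radians(p["vfov"])/2)
    d=E[:3,:3].T@np.array([(u-p["cx"])/f,(v-p["cy"])/f,1.]);o=-E[:3,:3].T@E[:3,3];return o,d
def atz(p,u,v,z):
    o,d=ray(p,u,v);return o+d*(z-o[2])/d[2]
def proj(p,X):
    E=np.array(p["extrinsics"]);f=p["img"].shape[0]/2/np.tan(np.radians(p["vfov"])/2)
    c=E[:3,:3]@np.array(X)+E[:3,3];return np.array([p["cx"]+f*c[0]/c[2],p["cy"]+f*c[1]/c[2]])
def tri(a,ua,b,ub):
    (o1,d1),(o2,d2)=ray(a,*ua),ray(b,*ub)
    d1=d1/np.linalg.norm(d1);d2=d2/np.linalg.norm(d2)
    s=np.linalg.lstsq(np.c_[d1,-d2],o2-o1,rcond=None)[0]
    A,B=o1+s[0]*d1,o2+s[1]*d2
    return (A+B)/2,np.linalg.norm(A-B)
E
python3 - <<'E'
from h import *
s=robot.read_state();print({k:np.round(v,3) for k,v in s.items()})
P={n:robot.read_camera(n) for n in("scene","top")}
H={"grip":.098,"knob_grip":.08,"clamp":0,"block":.01,"pad_face":.036,"stop":0,"spool":None,"carton":None,"driver":None}
for n,p in P.items():
    cv2.imwrite(f"pics/{n}0.png",p["img"]);print(n,p["vfov"],p["cx"],p["cy"],p["img"].shape)
for t,z in H.items():
    b={}
    for n,p in P.items():
        for r in robot.pinpoint(t,p)[:2]:
            u=(r["position"][1]*512,r["position"][0]*384)
            b.setdefault(n,u)
            print(t,n,np.round(u,1),round(r["score"],2),None if z is None else np.round(atz(p,*u,z),4))
    if len(b)==2: print("  tri",tri(P["scene"],b["scene"],P["top"],b["top"]))
E
```

```text
{'t': np.float64(0.0), 'q': array([ 1.14 ,  0.131,  1.489,  0.   ,  1.523, -0.085]), 'dq': array([-0.002,  0.001,  0.   , -0.001,  0.   ,  0.   ]), 'joint_torque': array([ 1.0000e-03, -5.5984e+01, -4.9176e+01,  7.7000e-02,  3.5000e-02,
       -0.0000e+00]), 'tool_pos': array([0.203, 0.564, 0.218]), 'orientation': array([ 2.57 ,  1.806, -0.003]), 'force': array([ 0.307, -0.375, -0.218]), 'wrist_torque': array([ 0.064, -0.027, -0.017]), 'opening': np.float64(0.093)}
scene 47.16209267888169 262.0521933033601 193.65435748637097 (384, 512, 3)
top 48.43370857326046 256.80329936360215 187.1430604877488 (384, 512, 3)
grip scene [276.8 169.1] 0.6 [0.5162 0.0536 0.098 ]
grip top [276.2 221.4] 0.57 [0.5152 0.0546 0.098 ]
  tri (array([0.51570846, 0.05412634, 0.09798061]), np.float64(0.0014225111627637701))
knob_grip scene [252.5 157.4] 0.7 [ 0.5217 -0.0473  0.08  ]
knob_grip top [318.9 221.8] 0.62 [ 0.5173 -0.0526  0.08  ]
  tri (array([ 0.51772231, -0.05338471,  0.07482316]), np.float64(7.562677191192756e-05))
clamp scene [272.  199.8] 0.9 [0.5307 0.0514 0.    ]
clamp top [276.6 224.8] 0.89 [0
[... 533 characters left out ...]
p [241.1 224.9] 0.57 [0.5102 0.1417 0.036 ]
  tri (array([0.51137226, 0.14131234, 0.02899983]), np.float64(0.0016471323943348154))
stop top [278.4 219.7] 0.29 [0.5284 0.0433 0.    ]
spool scene [239.5 230.1] 0.85 None
spool top [254.2 168.9] 0.58 None
  tri (array([0.66717647, 0.1070149 , 0.01118436]), np.float64(0.00909098680829617))
carton scene [224.9 208.6] 0.89 None
carton top [296.  171.1] 0.75 None
  tri (array([6.55840797e-01, 5.60889151e-04, 2.19826006e-03]), np.float64(0.01335882768849067))
driver scene [341.2 200.6] 0.88 None
driver scene [252.3 159.3] 0.47 None
driver top [227.6 274.5] 0.73 None
  tri (array([0.38613431, 0.17228251, 0.00389636]), np.float64(0.008186083940949506))
```

Run:
```python
import cv2
for n,(a,b,c,d) in {"scene":(130,330,200,420),"top":(150,290,160,370)}.items():
    i=cv2.imread(f"pics/{n}0.png")[a:b,c:d];cv2.imwrite(f"pics/{n}0c.png",cv2.resize(i,None,fx=3.5 if n=='top' else 3,fy=3.5 if n=='top' else 3,interpolation=cv2.INTER_CUBIC))
```

```text
(no output)
```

View pics/scene0.png

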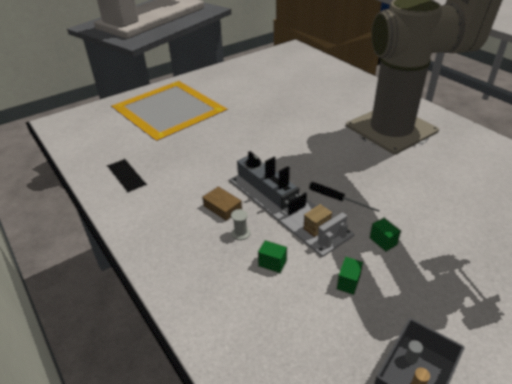

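View pics/top0c.png

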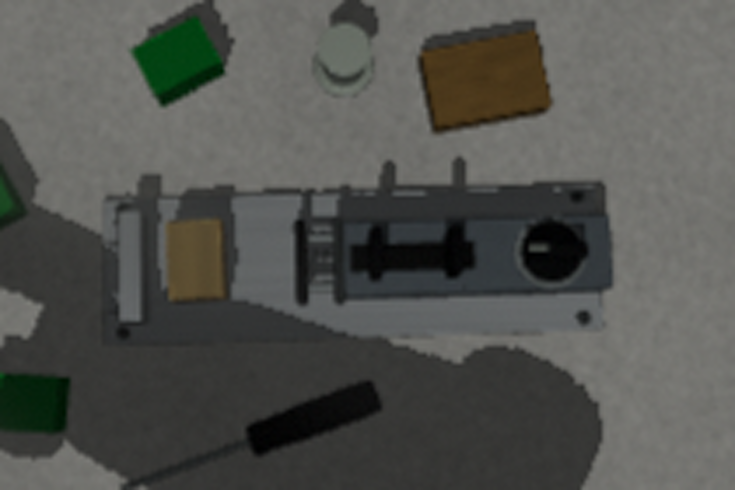

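View pics/scene0c.png

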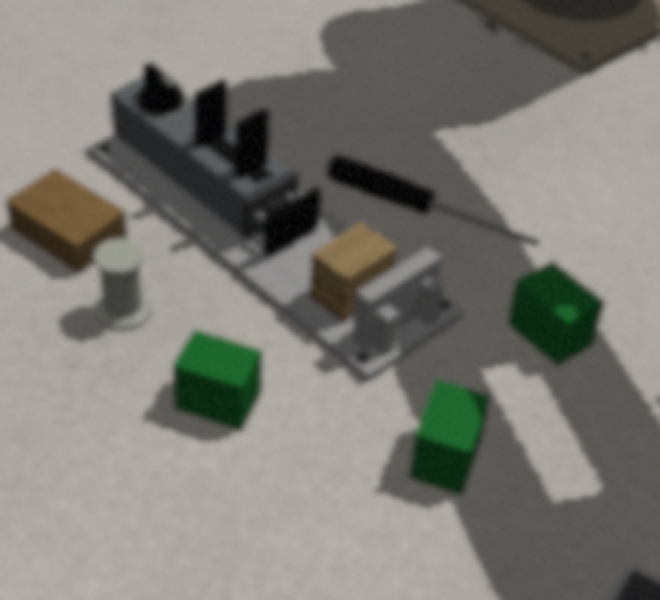

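Run:
```python
from h import *
p=robot.read_camera("top");q=robot.read_camera("scene")
c=[atz(p,160+u/3.5,150+v/3.5,.01) for u,v in((105,195),(604,183),(602,333),(103,343))]
print(np.round(c,4))
for i in range(4): d=c[i]-c[i-1];print(np.linalg.norm(d[:2]),np.degrees(np.arctan2(d[1],d[0])))
cen=np.mean(c,0);print(cen)
for g in ((0.5157,.0541),):
  for yaw in (0,.02,.04):
    y=np.array([-np.sin(yaw),np.cos(yaw)])
    print(yaw,np.array(g)-y*.1, [np.round((proj(p,[*(np.array(g)+y*k),z])-[160,150])*3.5) for k,z in((-.1,.092),(.195,.066),(-.145,.06))])
R=cv2.Rodrigues(robot.read_state()["orientation"])[0];print(np.round(R,4))
```

```text
[[ 0.5612  0.279   0.01  ]
 [ 0.5761 -0.1007  0.01  ]
 [ 0.4625 -0.0973  0.01  ]
 [ 0.45    0.2762  0.01  ]]
0.1112413603338925 1.4682983571656516
0.3799709886899151 -87.76444575537643
0.11358060328174513 178.31996649952794
0.37371035787567053 91.91602824180501
[0.51247425 0.08930417 0.01      ]
0 [ 0.5157 -0.0459] [array([549., 252.]), array([133., 249.]), array([605., 257.])]
0.02 [ 0.51769987 -0.04588   ] [array([549., 249.]), array([133., 255.]), array([605., 253.])]
0.04 [ 0.51969893 -0.04582001] [array([549., 246.]), array([133., 260.]), array([605., 249.])]
[[ 0.339   0.9408 -0.    ]
 [ 0.9408 -0.339  -0.    ]
 [-0.     -0.     -1.    ]]
```

jog_arm(
  commands=[-1,0,0,0,6.82,-1,0,0,0,6.82,-1,0,0,0,6.82,-1,0,0,0,6.82,-1,0,0,0,6.82,-1,0,0,0,6.82,-1,0,0,0,6.82,-1,0,0,0,6.82,-1,0,0,0,6.82,-1,0,0,0,6.82],
  grip_force=10,
)

```text
t: 1.93
tool_pos: [0.2034, 0.5645, 0.2186]
orientation: [3.141, 0.045, -0.0]
force: [-0.8, 0.1, 0.4]
opening: 0.0929
```

jog_arm(
  commands=[-1,0.0147,0.0311,0,0,-1,0.0147,0.0311,0,0,-1,0.0147,0.0311,0,0,-1,0.0147,0.0311,0,0,-1,0.0147,0.0311,0,0,-1,0.0147,0.0311,0,0,-1,0.0147,0.0311,0,0,-1,0.0147,0.0311,0,0,-1,0.0147,0.0311,0,0,-1,0.0147,0.0311,0,0,-1,0.0147,0.0311,0,0,-1,0.0147,0.0311,0,0,-1,0.0147,0.0311,0,0,-1,0.0147,0.0311,0,0,-1,0.0147,0.0311,0,0,-1,0.0147,0.0311,0,0,-1,0.0147,0.0311,0,0,-1,0.0147,0.0311,0,0,-1,0.0147,0.0311,0,0,-1,0.0147,0.0311,0,0],
)

```text
t: 3.6
tool_pos: [0.5193, -0.0487, 0.2188]
orientation: [3.141, 0.054, 0.001]
force: [-0.6, 0.5, 0.3]
opening: 0.093
```

```bash
cat > st.py <<'E'
from h import *
s=robot.read_state();R=cv2.Rodrigues(s["orientation"])[0]
print("t",round(float(s["t"]),2),"p",np.round(s["tool_pos"],4),"head",round(float(np.degrees(np.arctan2(R[1,0],R[0,0]))),2),"F",np.round(s["force"],2),"T",np.round(s["wrist_torque"],2),"op",round(float(s["opening"]),4),"q",np.round(s["q"],3))
E
python3 st.py
python3 - <<'E'
from h import *
for n in ("scene","top"):
    p=robot.read_camera(n);i=p["img"]
    for x in ((0.5155,.0525,.098),(.519,-.047,.092)):
        u=proj(p,x);print(n,u)
    i=i[130:330,200:420] if n=="scene" else i[150:290,160:370]
    cv2.imwrite(f"pics/{n}1c.png",cv2.resize(i,None,fx=3,fy=3,interpolation=cv2.INTER_CUBIC))
E
```

```text
t 3.6 p [ 0.5193 -0.0487  0.2188] head 1.97 F [-0.6   0.47  0.31] T [-0.06  0.06  0.  ] op 0.093 q [-0.192 -0.083  1.705  0.     1.519 -0.226]
scene [276.73937103 168.80910231]
scene [253.26324397 153.48195172]
top [277.0872523  221.29398483]
top [317.40397617 220.65995324]
```

View pictures.

View pics/scene1c.png

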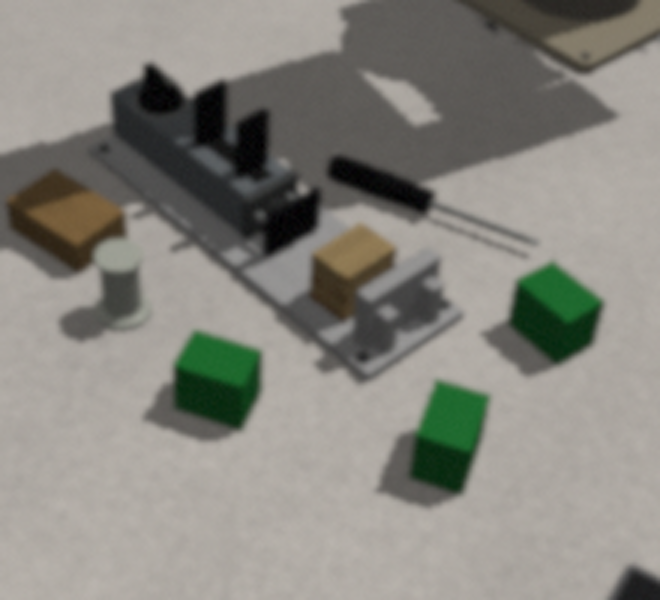

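View pics/top1c.png

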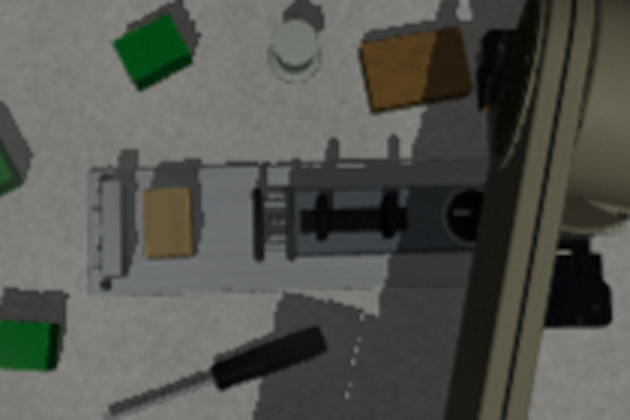

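Run:
```python
from h import *
p=robot.read_camera("top");q=robot.read_camera("scene")
print(atz(p,160+552/3.5,150+251/3.5,.068))
# paddles tops: crop0 rear (457,248) front(375,248) z .118
for u,v in((462,248),(375,250)): print(atz(p,160+u/3.5,150+v/3.5,.118))
for t in("grip","knob_grip"):
    r=robot.pinpoint(t,q)[0]["position"];print(t,r[1]*512,r[0]*384,atz(q,r[1]*512,r[0]*384,.098 if t=="grip" else .08))
i=cv2.imread("pics/scene0.png")[140:215,225:315]
cv2.imwrite("pics/z.png",np.clip(cv2.resize(i,None,fx=8,fy=8,interpolation=cv2.INTER_CUBIC)*2.2,0,255).astype(np.uint8))
```

```text
[ 0.51851395 -0.0514351   0.068     ]
[0.51531896 0.01794131 0.118     ]
[0.51309783 0.07747972 0.118     ]
grip 277.0944 166.6944 [0.50927145 0.04591472 0.098     ]
knob_grip 275.712 197.2992 [0.57287655 0.12292038 0.08      ]
```

View pics/z.png

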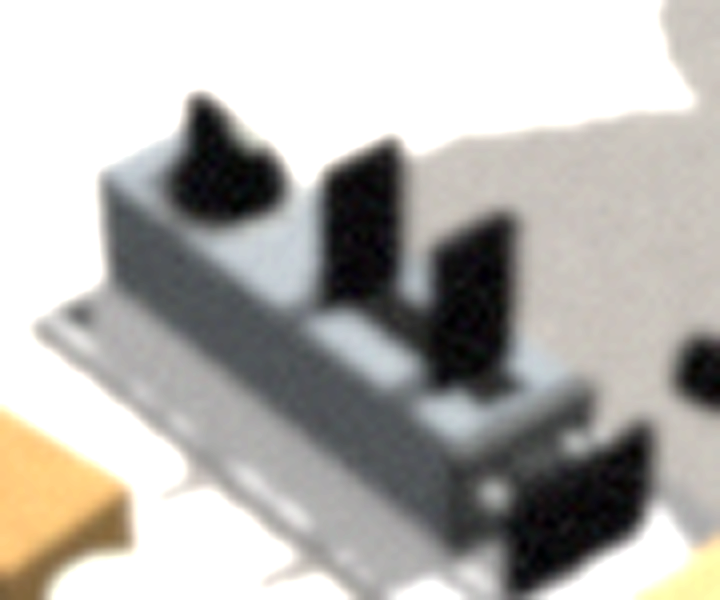

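jog_arm(
  commands=[-1,-0.0008,0.0013,0.0145,0,-1,0,0,0.0145,0,-1,0,0,0.0145,0,-1,0,0,0.0145,0,-1,0,0,0.0145,0,-1,0,0,0.0145,0,-1,0,0,0.0145,0,-1,0,0,0.0145,0,-1,0,0,0.0145,0,-1,0,0,0.0145,0,-1,0,0,0,0,-1,0,0,0,0],
)

```text
t: 4.9
tool_pos: [0.5171, -0.0471, 0.0733]
orientation: [-3.141, -0.057, 0.003]
force: [-0.6, 0.0, -0.8]
opening: 0.0929
```

jog_arm(
  commands=[1,0,0,0,0,1,0,0,0,0,1,0,0,0,0,1,0,0,0,0,1,0,0,0,0,1,0,0,0,0,1,0,0,0,0,1,0,0,0,0,1,0,0,0,0,1,0,0,0,0],
  grip_force=30,
)

```text
t: 5.73
tool_pos: [0.5179, -0.0483, 0.0736]
orientation: [-3.141, -0.054, 0.0]
force: [0.3, 0.7, -0.1]
opening: 0.0308
```

```bash
python3 st.py
```

```text
t 5.73 p [ 0.5179 -0.0483  0.0736] head 1.99 F [ 0.27  0.71 -0.14] T [-0.08  0.1  -0.03] op 0.0308 q [-0.192  0.036  1.861  0.     1.244 -0.226]
```

jog_arm(
  commands=[1,0,0,0,0,1,0,0,0,0,1,0,0,0,0,1,0,0,0,0,1,0,0,0,0,1,0,0,0,0,1,0,0,0,0],
)

```text
t: 6.32
tool_pos: [0.5194, -0.0479, 0.0737]
orientation: [-3.141, -0.055, -0.005]
force: [8.3, 1.2, -6.9]
opening: 0.0118
```

```bash
python3 st.py
```

```text
t 6.32 p [ 0.5194 -0.0479  0.0737] head 1.99 F [ 8.34  1.23 -6.91] T [ 0.32 -1.21 -0.03] op 0.0118 q [-1.910e-01  3.700e-02  1.861e+00  1.000e-03  1.242e+00 -2.260e-01]
```

jog_arm(
  commands=[1,0.001,0,0,0,1,0,0,0,6.5,1,0,0,0,6.5,1,0,0,0,6.5,1,0,0,0,6.5,1,0,0,0,6.5,1,0,0,0,6.5,1,0,0,0,6.5,1,0,0,0,6.5,1,0,0,0,6.5,1,0,0,0,6.5,1,0,0,0,0,1,0,0,0,0,1,0,0,0,0],
)

```text
t: 7.48
tool_pos: [0.5204, -0.0484, 0.0738]
orientation: [-2.677, 1.641, -0.004]
force: [8.0, -0.4, -6.9]
opening: 0.0121
```

```bash
python3 st.py
```

```text
t 7.48 p [ 0.5204 -0.0484  0.0738] head -63.02 F [ 8.   -0.36 -6.9 ] T [-0.03 -1.32 -0.05] op 0.0121 q [-0.191  0.039  1.858  0.     1.241  0.909]
```

jog_arm(
  commands=[1,0,0,0,2,1,0,0,0,0,0,0,0,0,0,0,0,0,0,0,0,0,0,0,0,0,0,0,0,0,0,0,0,-0.02,0,0,0,0,-0.02,0,0,0,0,-0.02,0,0,0,0,-0.02,0,0,0,0,-0.01,0],
)

```text
t: 8.4
tool_pos: [0.52, -0.0485, 0.1665]
orientation: [-2.648, 1.688, -0.005]
force: [0.6, -0.3, -0.6]
opening: 0.0461
```

```bash
python3 st.py;python3 - <<'E'
from h import *
p=robot.read_camera("scene")
cv2.imwrite("pics/z2.png",np.clip(cv2.resize(p["img"][110:215,225:345],None,fx=6,fy=6,interpolation=cv2.INTER_CUBIC)*2.,0,255).astype(np.uint8))
E
```

```text
t 8.4 p [ 0.52   -0.0485  0.1665] head -65.01 F [ 0.61 -0.32 -0.62] T [-0.04  0.06 -0.04] op 0.0461 q [-0.191 -0.053  1.772 -0.     1.419  0.944]
```

View pics/z2.png

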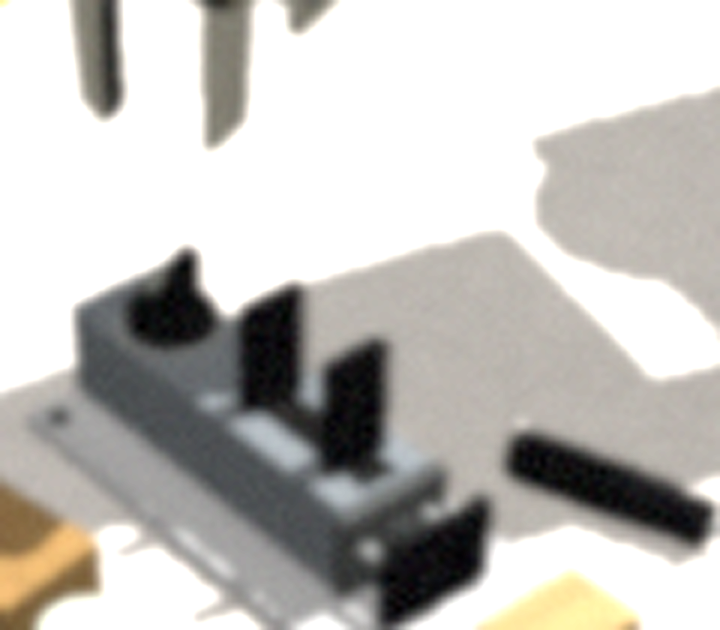

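jog_arm(
  commands=[-1,0,0,0,5.75,-1,0,0,0,5.75,-1,0,0,0,5.75,-1,0,0,0,5.75,-1,-0.0197,0,0,0,-1,-0.0197,0,0,0,-1,-0.0197,0,0,0,-1,-0.0197,0,0,0,-1,-0.0197,0,0,0,-1,0,0,0,0,-1,0,0,0,0],
  grip_force=10,
)

```text
t: 9.37
tool_pos: [0.515, 0.0508, 0.1626]
orientation: [2.261, -2.179, -0.001]
force: [0.1, -0.6, -0.3]
opening: 0.0928
```

```bash
python3 st.py;python3 - <<'E'
from h import *
p=robot.read_camera("scene")
for t,z in(("grip",.098),("knob_grip",.08),("pad_face",.036)):
    for r in robot.pinpoint(t,p)[:1]: print(t,r["score"],atz(p,r["position"][1]*512,r["position"][0]*384,z))
cv2.imwrite("pics/z3.png",np.clip(cv2.resize(p["img"][100:215,225:345],None,fx=5,fy=5,interpolation=cv2.INTER_CUBIC)*2.,0,255).astype(np.uint8))
E
```

```text
t 9.37 p [0.515  0.0508 0.1626] head -87.9 F [ 0.06 -0.57 -0.33] T [ 0.    0.1  -0.01] op 0.0928 q [-1.000e-03 -5.900e-02  1.785e+00 -0.000e+00  1.417e+00  1.534e+00]
grip 0.91 [0.50581   0.0431598 0.098    ]
pad_face 0.78 [0.50907978 0.13933233 0.036     ]
```

View pics/z3.png

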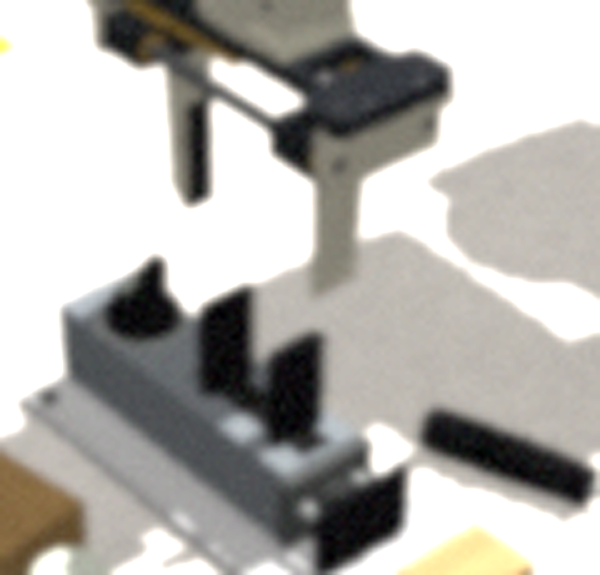

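jog_arm(
  commands=[-1,0,0,0.0118,0,-1,0,0,0.0118,0,-1,0,0,0.0118,0,-1,0,0,0.0118,0,-1,0,0,0.0118,0,-1,0,0,0.0118,0,-1,0,0,0.0118,0,-1,0,0,0,0,-1,0,0,0,0],
)

```text
t: 10.32
tool_pos: [0.5148, 0.0502, 0.0799]
orientation: [2.259, -2.181, -0.002]
force: [0.1, -0.2, 0.1]
opening: 0.0928
```

jog_arm(
  commands=[-0.5,0,0,0,0,-0.5,0,0,0,0,-0.5,0,0,0,0,-0.5,0,0,0,0,-0.42,0,0,0,0,-0.42,0,0,0,0,-0.42,0,0,0,0],
)

```text
t: 10.9
tool_pos: [0.5157, 0.0502, 0.0812]
orientation: [-2.259, 2.182, -0.0]
force: [0.0, -0.2, -0.1]
opening: 0.0662
```

```bash
python3 st.py;python3 - <<'E'
from h import *
p=robot.read_camera("scene")
cv2.imwrite("pics/z4.png",np.clip(cv2.resize(p["img"][100:215,225:345],None,fx=5,fy=5,interpolation=cv2.INTER_CUBIC)*2.,0,255).astype(np.uint8))
E
```

```text
t 10.9 p [0.5157 0.0502 0.0812] head -88.01 F [ 0.01 -0.18 -0.06] T [-0.04  0.13 -0.04] op 0.0662 q [-0.002  0.021  1.862  0.     1.259  1.534]
```

View pics/z4.png

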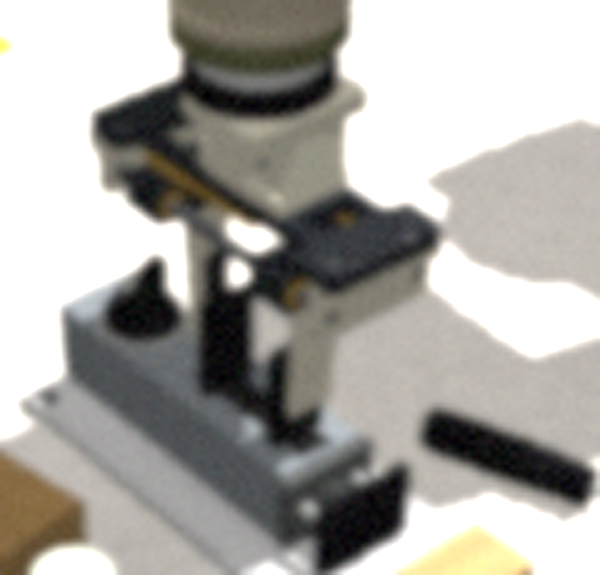

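jog_arm(
  commands=[-0.3,0,0,0,0,-0.3,0,0,0,0,-0.3,0,0,0,0,-0.2,0,0,0,0,-0.2,0,0,0,0,-0.2,0,0,0,0,-0.2,0,0,0,0],
)

```text
t: 11.53
tool_pos: [0.5156, 0.0509, 0.0811]
orientation: [-2.259, 2.182, 0.001]
force: [0.1, 5.4, 1.7]
opening: 0.0561
```

```bash
python3 st.py
```

```text
t 11.53 p [0.5156 0.0509 0.0811] head -88.0 F [0.13 5.43 1.74] T [ 0.93  0.11 -0.01] op 0.0561 q [-1.000e-03  2.100e-02  1.862e+00  1.000e-03  1.259e+00  1.534e+00]
```

jog_arm(
  commands=[-0.2,-0.0005,0,0,0,-0.2,0,0,0,0,-0.2,0,0,0,0],
)

```text
t: 11.78
tool_pos: [0.5156, 0.0509, 0.0811]
orientation: [-2.26, 2.182, 0.0]
force: [-0.3, 3.7, 1.1]
opening: 0.0561
```

jog_arm(
  commands=[-0.2,-0.0005,0,0,0,-0.2,0,0,0,0,-0.2,0,0,0,0],
)

```text
t: 12.03
tool_pos: [0.5156, 0.051, 0.0811]
orientation: [2.259, -2.183, 0.001]
force: [-0.1, 1.3, 1.6]
opening: 0.0561
```

jog_arm(
  commands=[-0.2,-0.0005,0,0,0,-0.2,0,0,0,0,-0.2,0,0,0,0],
)

```text
t: 12.28
tool_pos: [0.5156, 0.051, 0.0811]
orientation: [2.259, -2.182, 0.001]
force: [0.1, -3.3, 1.8]
opening: 0.0559
```

jog_arm(
  commands=[-0.2,0.0003,0,0,0,-0.1,0,0,0,0,0,0,0,0,0,0.1,0,0,0,0,0.2,0,0,0,0,0.2,0,0,0,0,0.2,0,0,0,0,0.2,0,0,0,0],
)

```text
t: 12.95
tool_pos: [0.5156, 0.0511, 0.0811]
orientation: [2.259, -2.182, 0.001]
force: [0.1, -4.6, 1.2]
opening: 0.0376
```

```bash
python3 st.py
```

```text
t 12.95 p [0.5156 0.0511 0.0811] head -88.02 F [ 0.12 -4.6   1.16] T [-0.88  0.19 -0.04] op 0.0376 q [ 0.000e+00  2.100e-02  1.862e+00 -1.000e-03  1.259e+00  1.537e+00]
```

jog_arm(
  commands=[0.2,0.0004,0,0,0,0.2,0,0,0,0,0.2,0,0,0,0],
)

```text
t: 13.2
tool_pos: [0.5156, 0.051, 0.0811]
orientation: [-2.259, 2.183, -0.0]
force: [-0.4, -2.7, 2.5]
opening: 0.0376
```

```bash
python3 st.py;cat > look.py <<'E'
from h import *
import sys
n=sys.argv[1];P={k:robot.read_camera(k) for k in("scene","top")}
for k,p in P.items():
    for t,z in(("pad_face",.036),("block",.01)):
        for r in robot.pinpoint(t,p)[:3]: print(k,t,round(r["score"],2),np.round(atz(p,r["position"][1]*512,r["position"][0]*384,z),4))
a=P["scene"]["img"][150:260,240:370];b=P["top"]["img"][190:255,180:340]
f=lambda i,s:cv2.resize(i,None,fx=s,fy=s,interpolation=cv2.INTER_CUBIC)
A=f(a,5);cv2.imwrite(f"pics/s{n}.png",np.clip(A*1.6,0,255).astype(np.uint8));cv2.imwrite(f"pics/t{n}.png",np.clip(f(b,4.5)*1.6,0,255).astype(np.uint8))
E
python3 look.py 5
```

```text
t 13.2 p [0.5156 0.051  0.0811] head -88.02 F [-0.38 -2.72  2.46] T [-0.61  0.17 -0.09] op 0.0376 q [-0.     0.021  1.862  0.     1.259  1.536]
scene pad_face 0.49 [0.5151 0.1682 0.036 ]
scene block 0.94 [0.5106 0.1986 0.01  ]
scene block 0.87 [0.4114 0.3443 0.01  ]
scene block 0.86 [0.5751 0.3783 0.01  ]
top pad_face 0.47 [0.5118 0.1572 0.036 ]
top block 0.96 [0.6705 0.2219 0.01  ]
top block 0.88 [0.4128 0.3269 0.01  ]
top block 0.69 [0.5666 0.3672 0.01  ]
```

View pics/s5.png

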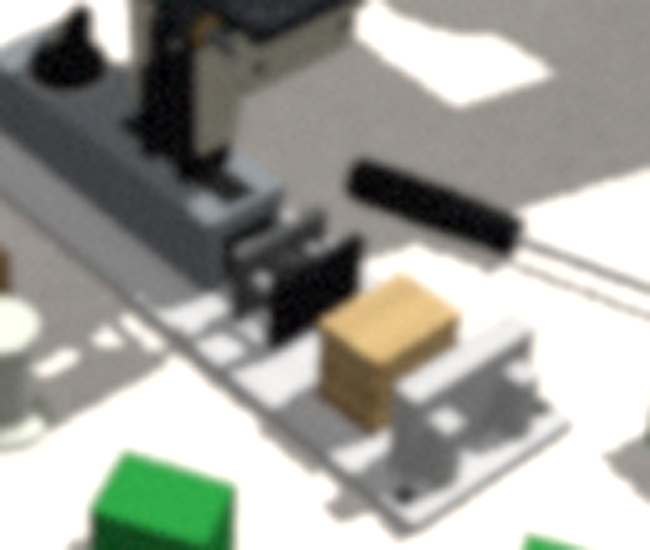

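View pics/t5.png

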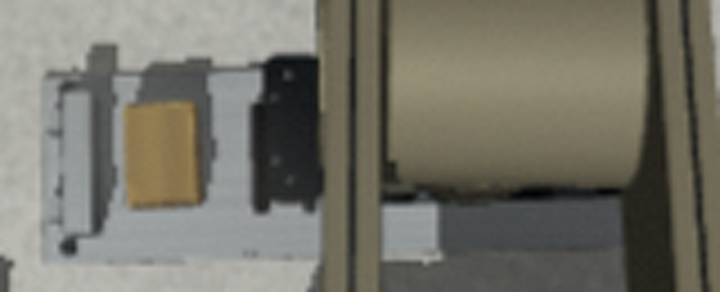

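jog_arm(
  commands=[-0.1,0.0003,0,0,0,-0.42,0,0,0,0,-0.42,0,0,0,0,-0.42,0,0,0,0,-0.42,0,0,0,0,-0.42,0,0,0,0,-0.42,0,0,0,0,-0.42,0,0,0,0],
)

```text
t: 14.17
tool_pos: [0.5152, 0.0509, 0.0807]
orientation: [2.259, -2.182, -0.001]
force: [0.2, -0.3, 0.1]
opening: 0.0661
```

jog_arm(
  commands=[-0.2,0,0,0,0,-0.1,0,0,0,0,0,0,0,0,0,0.1,0,0,0,0,0.2,0,0,0,0,0.2,0,0,0,0,0.2,0,0,0,0,0.2,0,0,0,0],
)

```text
t: 14.83
tool_pos: [0.5153, 0.0509, 0.0808]
orientation: [2.26, -2.183, -0.001]
force: [-0.7, 3.0, -2.2]
opening: 0.0373
```

```bash
python3 st.py;python3 look.py 6
```

```text
t 14.83 p [0.5153 0.0509 0.0808] head -88.01 F [-0.72  2.98 -2.22] T [ 0.44  0.26 -0.02] op 0.0373 q [-1.000e-03  2.100e-02  1.862e+00  0.000e+00  1.259e+00  1.535e+00]
scene pad_face 0.61 [0.5035 0.1808 0.036 ]
scene block 0.95 [0.5742 0.3773 0.01  ]
scene block 0.9 [0.4165 0.3437 0.01  ]
scene block 0.79 [0.6771 0.225  0.01  ]
top pad_face 0.54 [0.507  0.1852 0.036 ]
top block 0.83 [0.6621 0.2208 0.01  ]
top block 0.68 [0.5647 0.3704 0.01  ]
top block 0.59 [0.5119 0.2004 0.01  ]
```

View pics/s6.png

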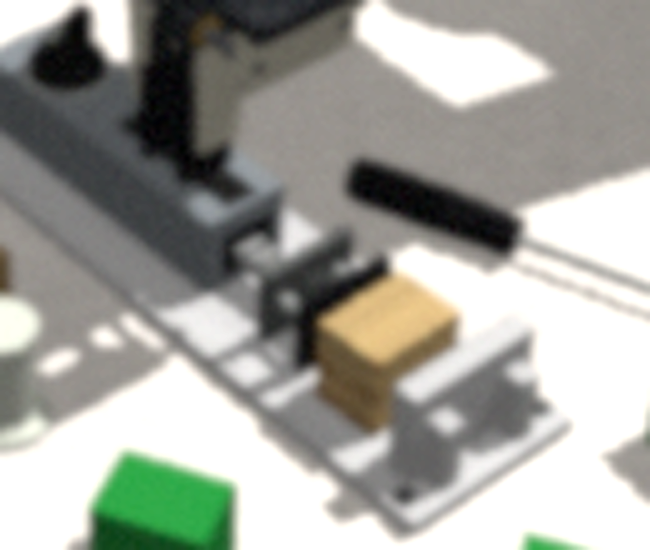

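jog_arm(
  commands=[-0.1,-0.0002,0,0,0,-0.42,0,0,0,0,-0.42,0,0,0,0,-0.42,0,0,0,0,-0.42,0,0,0,0,-0.42,0,0,0,0,-0.42,0,0,0,0,-0.42,0,0,0,0],
)

```text
t: 15.8
tool_pos: [0.5162, 0.0506, 0.0816]
orientation: [-2.259, 2.182, -0.002]
force: [-0.0, -0.0, -0.2]
opening: 0.0657
```

jog_arm(
  commands=[-0.3,0,0,0,0,-0.2,0,0,0,0,-0.1,0,0,0,0,-0.05,0,0,0,0,0,0,0,0,0,0.05,0,0,0,0,0.1,0,0,0,0,0.15,0,0,0,0,0.2,0,0,0,0,0.2,0,0,0,0,0.2,0,0,0,0],
)

```text
t: 16.72
tool_pos: [0.516, 0.0509, 0.0815]
orientation: [-2.259, 2.182, -0.001]
force: [1.6, 0.9, 5.3]
opening: 0.0377
```

```bash
python3 st.py;python3 look.py 7
```

```text
t 16.72 p [0.516  0.0509 0.0815] head -88.02 F [1.62 0.88 5.26] T [ 0.27 -0.04 -0.08] op 0.0377 q [-1.000e-03  2.100e-02  1.861e+00  0.000e+00  1.258e+00  1.536e+00]
scene pad_face 0.64 [0.5058 0.2076 0.036 ]
scene pad_face 0.25 [0.5267 0.2329 0.036 ]
scene block 0.87 [0.5165 0.2209 0.01  ]
scene block 0.83 [0.5675 0.3766 0.01  ]
scene block 0.77 [0.4212 0.3437 0.01  ]
top pad_face 0.66 [0.6522 0.0044 0.036 ]
top pad_face 0.54 [0.5133 0.1985 0.036 ]
top pad_face 0.18 [0.5066 0.2176 0.036 ]
top block 0.95 [0.5244 0.2172 0.01  ]
top block 0.78 [0.4085 0.3258 0.01  ]
top block 0.7 [0.5664 0.3718 0.01  ]
```

View pics/s7.png

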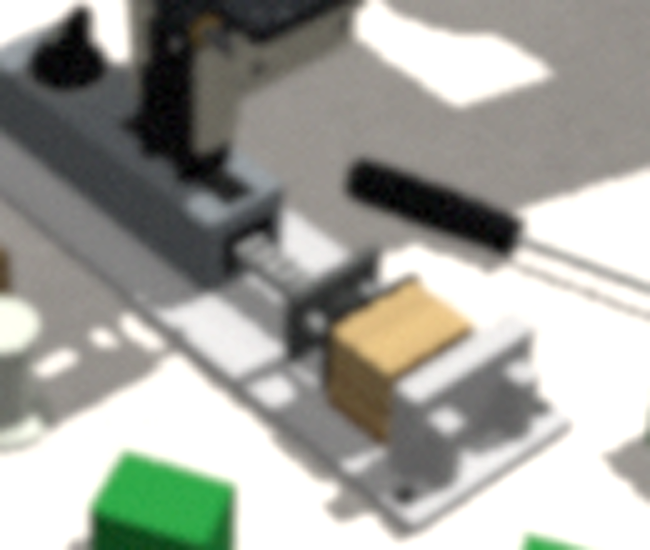

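View pics/t7.png

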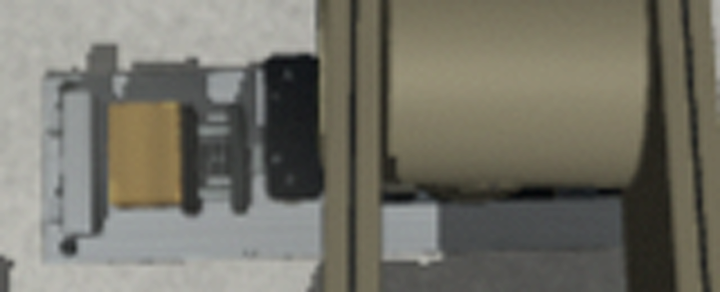

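jog_arm(
  commands=[-0.1,0,0,0,0,-0.42,0,0,0,0,-0.42,0,0,0,0,-0.42,0,0,0,0,-0.42,0,0,0,0,-0.42,0,0,0,0,-0.42,0,0,0,0,-0.42,0,0,0,0],
)

```text
t: 17.68
tool_pos: [0.5149, 0.0507, 0.0805]
orientation: [2.259, -2.182, -0.001]
force: [-0.9, -0.3, -0.7]
opening: 0.066
```

jog_arm(
  commands=[-0.3,0,0,0,0,-0.2,0,0,0,0,-0.15,0,0,0,0,-0.1,0,0,0,0,-0.05,0,0,0,0,0,0,0,0,0,0.03,0,0,0,0,0.06,0,0,0,0,0.09,0,0,0,0,0.12,0,0,0,0,0.15,0,0,0,0,0.18,0,0,0,0,0.2,0,0,0,0,0.2,0,0,0,0],
)

```text
t: 18.85
tool_pos: [0.5151, 0.0509, 0.0807]
orientation: [2.259, -2.182, -0.001]
force: [-2.1, 0.9, -5.7]
opening: 0.0434
```

```bash
python3 st.py;python3 look.py 8
```

```text
t 18.85 p [0.5151 0.0509 0.0807] head -88.01 F [-2.11  0.95 -5.74] T [ 0.08  0.7  -0.04] op 0.0434 q [-1.000e-03  2.100e-02  1.862e+00 -0.000e+00  1.259e+00  1.536e+00]
scene pad_face 0.64 [0.5044 0.2117 0.036 ]
scene block 0.82 [0.5635 0.382  0.01  ]
scene block 0.75 [0.418  0.3401 0.01  ]
scene block 0.59 [0.5095 0.2214 0.01  ]
top pad_face 0.49 [0.5033 0.1997 0.036 ]
top block 0.95 [0.4151 0.3283 0.01  ]
top block 0.73 [0.5059 0.2028 0.01  ]
top block 0.64 [0.67   0.2234 0.01  ]
```

View pics/s8.png

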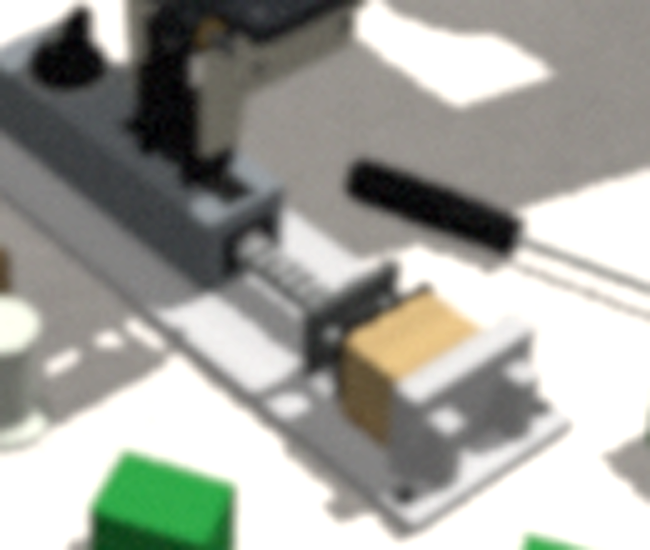

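View pics/t8.png

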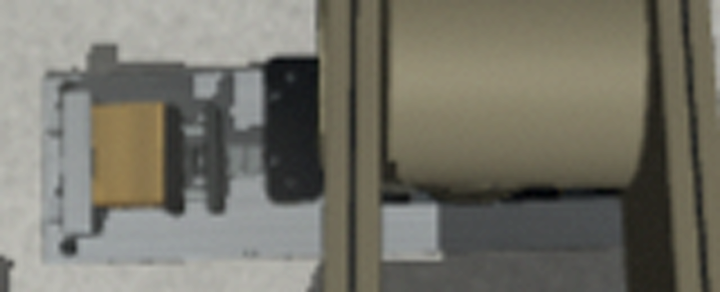

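jog_arm(
  commands=[0.2,0,0,0,0,0.2,0,0,0,0,0.2,0,0,0,0,0.2,0,0,0,0],
  grip_force=13,
)

```text
t: 19.48
tool_pos: [0.5152, 0.0509, 0.0807]
orientation: [2.259, -2.182, -0.001]
force: [-4.8, 0.9, -7.7]
opening: 0.0396
```

jog_arm(
  commands=[0.2,0,0,0,0,0.2,0,0,0,0,0.2,0,0,0,0,0.2,0,0,0,0],
  grip_force=14.5,
)

```text
t: 19.82
tool_pos: [0.5152, 0.0509, 0.0807]
orientation: [2.259, -2.182, -0.001]
force: [-5.4, -0.0, -7.6]
opening: 0.0383
```

```bash
python3 st.py;python3 look.py 9
```

```text
t 19.82 p [0.5152 0.0509 0.0807] head -88.01 F [-5.39 -0.05 -7.59] T [-0.    1.05  0.02] op 0.0383 q [-1.000e-03  2.100e-02  1.862e+00 -0.000e+00  1.259e+00  1.536e+00]
scene pad_face 0.55 [0.4161 0.1857 0.036 ]
scene pad_face 0.39 [0.5125 0.2219 0.036 ]
scene block 0.84 [0.5711 0.379  0.01  ]
scene block 0.82 [0.5139 0.2194 0.01  ]
scene block 0.8 [0.4204 0.3472 0.01  ]
top pad_face 0.49 [0.5093 0.2053 0.036 ]
top block 0.71 [0.5616 0.3705 0.01  ]
top block 0.69 [0.6563 0.2225 0.01  ]
top block 0.69 [0.4141 0.3264 0.01  ]
```

View pics/s9.png

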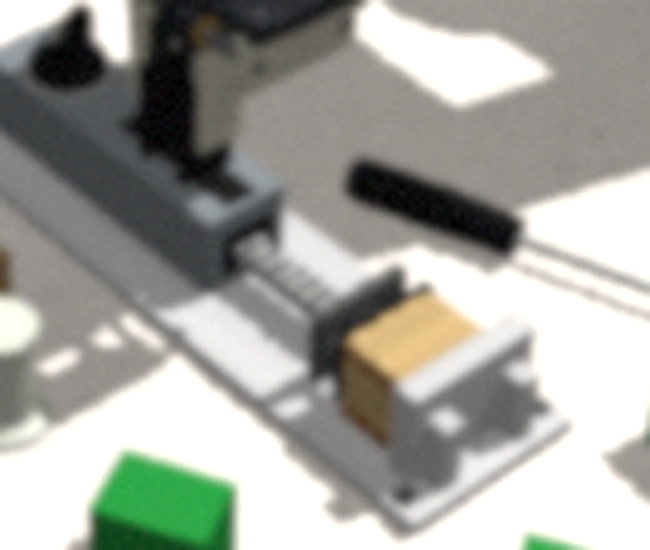

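View pics/t9.png

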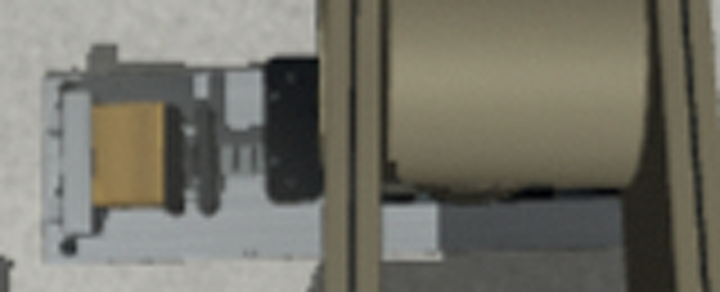

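jog_arm(
  commands=[0.2,0,0,0,0,0.2,0,0,0,0,0.2,0,0,0,0,0.2,0,0,0,0,0.2,0,0,0,0,0.2,0,0,0,0,0.2,0,0,0,0,0.2,0,0,0,0],
)

```text
t: 20.78
tool_pos: [0.5151, 0.0509, 0.0807]
orientation: [2.259, -2.182, -0.001]
force: [-5.4, 0.6, -8.3]
opening: 0.0381
```

```bash
python3 st.py; python3 -c "
from h import *
print(robot.close_job())"; python3 st.py
```

```text
t 20.78 p [0.5151 0.0509 0.0807] head -88.01 F [-5.39  0.62 -8.29] T [0.07 1.04 0.  ] op 0.0381 q [-1.000e-03  2.100e-02  1.862e+00 -0.000e+00  1.259e+00  1.536e+00]
the job is handed in; nothing more can be done
None
the job is handed in; nothing more can be done
```

I turned the lock knob about 67° clockwise (roughly 1.17 rad, past the 0.95 rad click). I then pumped the paddles four strokes until the plywood block sat against the stop. The job was handed in at 20.8 s of 72 s with the paddles still squeezed at 14.5 N.

**Last checks:**
- **Paddles:** the opening held steady at 38.1 mm, which is about 26 mm of squeeze. The sideways force on the tool was about 0.6 N, so both fingers carry nearly the same load.
- **Pad:** it looks pressed in about 10 to 11 mm of its 20. The last 4.5 N of extra grip moved it 5.1 mm, which fits the 0.9 N per mm spring.
- **Block and bystanders:** the block looked upright and flush against the stop. The screwdriver looked unmoved and nothing came near the spool or carton. I did not measure any of their positions at the end.

**Not measured or in disagreement:**
- The pad depth and contact forces are estimates from pictures, opening and grip force. The robot does not report them directly.
- The knob angle comes from how far I turned the tool, and the picture taken afterwards agrees that it turned.
- The network's pad and block positions were unreliable at the end, partly because of the green look-alikes and the arm in view, so I relied on the pictures and force readings.
- A steady force of about 5 N along x and 8 N downward remained on the tool. I put it down to finger friction on the paddles and did not look further.

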